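Hang the stub pail on the bench post's safety hook

TASK

Hang the stub pail up: swing its bail upright from where it lies flat, with the pail still standing on the bench, then carry the pail by the bail to the bench post and hook the middle of the bar over the safety hook. Press it gently past the spring latch until the bar lies in the bottom of the hook and the latch has sprung shut above it, then let go so that the pail hangs level and still. Do not spill the pail or force the hook, and leave the other things on the bench alone.

Things in the scene. Friction and masses are not known exactly. Their poses are not given: they have to be found in the camera images.
- pail: Small tapered pail of grey sheet metal, 115 mm high, 130 mm across the rim, 104 mm across the foot, 0.3 to 0.55 kg with the electrode ends in it, loose on the bench. Origin: centre of its underside; z up; -x is the side the bail lies on. Bail pivots on the y axis, 119 mm up. It slides and tips easily: turning the bar in a hard pinch tips it, a finger pushing under the bar does not.
- bail_bar (a point): Middle of the bail's straight top bar, on its axis: 8 mm round steel, straight for 94 mm along this point's y, 112 mm from the pivot axis; -x leads from pivots to bar. At the start it lies level at pivot height, about 40 mm out beyond the rim and 119 mm above the bench, free all round. The bail's sides run from 53 mm either side of the middle, near the bar, to pivots 71 mm either side.
- bail (a joint): Swing of the bail on the pail, rad: 0 lying flat on the pail's -x side, 1.57 upright, up to 3.0 on the other side. Light friction: let go, it stays only within about 0.2 rad of upright.
- post: Fixed blue post, 40 mm square, 338 mm high, 110 mm foot plate. Origin on the bench below the hook's bowl; post axis 147 mm along +x. From a collar on it a 10 mm rod runs level to -x (axis 37 mm above hook_seat) and ends in a J hook, open upwards, nose at -x. The bail goes over from the -x side, bar along y, the nose passing through the bail below the bar. Hook and latch lie within 8 mm of y = 0.
- hook_seat (a point): Nominal axis of the bar lying in the hook's bottom, 266 mm up; axes as post. Collar and arm are clamped by hand: the real seat is up to 11 mm higher or lower and 6 mm nearer to or farther from the post; find it by touch. From the real seat: inner faces of nose and back limb at x = -12.5 and +12.5 mm (round bowl), nose top 44 mm up (upright face up to 31 mm), latch top 27.5 mm up.
- latch (a joint): Opening of the spring latch, rad: 0 shut, stop at 0.86. A 20 mm leaf across the throat, pivoted 26 mm above the real seat at x = +10.5 mm, swinging down; its end is 3 mm short of the nose. Pressed down with 6 to 9 N, 1 to 4 mm clear of the nose, the bar slips past its end about 10 mm above the seat; hard on the nose it wedges, farther back it jams on the stop. 20 N is too much.
- flange: Loose steel pipe flange lying flat, 92 mm across, 16 mm thick, 52 mm bore. Origin: centre of its underside. Leave alone.
- pipe_end: Loose pipe offcut on end, 60 mm across, 55 mm high. Origin: centre of its underside. Leave alone.
- hammer: Loose chipping hammer lying on the bench, 280 mm long, 166 mm across its head, under 30 mm high. Origin: under its middle, x towards the head. Leave alone.
- wire_brush: Loose wire brush, 270 x 28 x 28 mm. Origin: under its middle, x along it. Leave alone.
- angle_end: Loose angle-iron offcut, 100 x 40 x 40 mm. Origin: under its middle, x along it. Leave alone.
- square: Loose triangular magnetic welding square lying flat, 80 mm legs, 18 mm thick. Origin: under its middle. Leave alone.
- spray: Loose white spray can standing up, 65 mm across, 200 mm high. Origin: centre of its underside. Leave alone.
There are look-alikes about, which are no part of the job. Leave any green or orange look-alike of the pail alone.

How it is judged:
On the way:
1. the bail stands upright while the pail is still standing on the bench (value of joint bail between 1.3 and 1.84 rad and height (world z) of pail below 0.008 m and angle between pail's own z axis and vertical below 0.12 rad), for 0.2 s.
At the end, for the whole second after the job is handed in: the pail hangs from the hook at rest, level within about 10 degrees, the middle of its bail bar within 25 mm of the hook's middle, the bar in the bowl below the shut latch (within 16 mm of the nominal seat height) (z of bail_bar in the frame of hook_seat between -0.0165 and 0.0165 m and horizontal distance between bail_bar and hook_seat below 0.025 m and value of joint latch below 0.12 rad and contact force between pail and post above 1 N and angle between pail's own z axis and vertical below 0.18 rad and linear speed of pail below 0.06 m/s); the robot touches nothing.
It fails at once if the pail is tipped by more than about 30 degrees, spilling the stubs (angle between pail's own z axis and vertical above 0.5 rad).
It fails at once if the pail or its bail is pressed against the hook or latch with more than 20 N (contact force between pail and post above 20 N).
It fails at once if the gripper pushes the hook or post with more than 15 N (contact force between the fingers and post above 15 N).
It fails at once if another thing on the bench is moved by more than 30 mm (distance of any of flange, pipe_end, hammer, wire_brush, angle_end, square, spray from where it was at the start of the episode above 0.03 m).
It also fails if it takes over 72 s, if anything falls off the work surface, if the arm or the gripper's body presses on something with over 40 N, if the wrist force passes 120 N, or if a joint passes its speed limit or range.

ROBOT

A 6-joint arm with a two-finger parallel gripper is mounted at the origin on the work surface. World frame = base frame: x ahead of the robot, y to its left, z up, the work surface at z = 0. Lengths are in m, angles in rad, forces in N, time in s.
With the tool pointing down it reaches from about 0.25 to 0.725 m from the base axis. Payload 4 kg.
Tool frame: the origin (TCP) lies midway between the tips of the shut fingers; the grasp point (between the pads) lies 19 mm behind it; z points along the fingers, y is the line along which they close (so a half turn about z gives the same grasp; the last joint's range is limited). The gripper opens to 85 mm and grips with 20 to 120 N. Pads are 22 mm wide; open, the fingers measure 114 mm over their backs; the gripper's body (76 mm by 85 mm) begins 54 mm behind the grasp point. The pads swing forward as they close: fully open they stand 13 mm farther back than shut.
Start: joints at [-1.258, 0.241, 0.005, 1.335, 0, 1.571], TCP at [0.154, -0.476, 0.231] pointing down, gripper open.
Joint ranges: [-2.72, 2.72], [-1.05, 1.87], [-1.09, 1.28], [-1.99, 2.15], [-1.42, 1.44], [-3.14, 3.14]. Speed limits (rad/s): [2.79, 2.79, 3.14, 3.14, 3.14, 3.14].

INTERFACE

Orientations are given as a unit quaternion [x, y, z, w].
In Python, from workcell import bot gives the robot as it stands. The module is installed in compiled form; this text tells all that it offers.
- The arm moves only by the tool jog_arm, never from a script. Its argument "deltas" is a list of rows, each an object with "fingers": the opening, from 0 (shut) to 1 (fully open); "delta_pos": the shift along the tool's x, y, z normalised to -1 to 1, where 1 is 300 mm, a list of three; "yaw": the turn about the tool's z normalised to -1 to 1, where 1 is pi/4 rad. A call has 1 to 12 rows; each row is the pose to reach, as a shift and turn from the pose commanded when the call began, along the tool's axes at that moment; what a row does not reach only later rows make up. A row lasts 1/10 s, in which the tool goes at most 50 mm and 8.59 degrees, less where a joint would pass 70% of its speed; a pose out of reach is approached as far as the arm can. A call with a number of a shift or a turn outside -1 to 1 is refused whole. A call with a gripper value outside its range is refused whole. The fingers move at their own pace and stop on an object; the grip force is fixed at half the most. Time passes only in rows, so rows that repeat a pose let the fingers close. It gives the time, the measured TCP pose, the force, the opening and the grip force at its end, in the units of the state.
- bot.get_obs(): the state, without advancing time (a new reading comes with each control period).
- bot.camera(name): name is "scene" or "top" or "wrist"; returns a dict with "image" (400x640x3 uint8, red, green, blue), "range_z" (400x640 float32, m along the optical axis (not along the pixel's ray), 0 where there is no reading), "fx", "fy", "cx", "cy" (pixels), "rvec" (rotation vector, rad) and "tvec" (3), from world to camera coordinates, as OpenCV has them. Camera axes: x right, y down, z forward; pixel columns grow to the right and rows downward; lengths in m; the calibration is good to about 2 mm. A picture is of the moment at which its call begins.
- bot.job_done(): hands the job in; it is judged then, once.
The state is a dict: "clock": time; "joint_pos": joint angles; "joint_vel": joint speeds; "tau": joint torques, N m; "eef_pos": TCP position; "tool_rot": TCP orientation; "ft_force": force on the tool from outside, world axes, zero at the start; "ft_torque": the same for the moment, N m; "grip_width": finger opening in m; "grasp_force": force on a finger pad.
Only numpy, scipy, OpenCV 4.12 (cv2) and the standard library are available. Lean on these libraries where they do the work, as an engineer would, in place of code of your own. Each camera call takes 0.05 s, during which the arm holds its last target. There are 200 camera calls.

## Working session

There is one attempt and no reset: what is moved stays moved. The work goes in short steps, Python scripts to look and compute and a tool call to move; the robot and the scene stay as the last step left them, time stands still between calls to the robot, and variables do not carry over. Pictures are saved under pics/ and viewed, at most 10 in all, crops included, and the job is handed in when it is done.

Besides the shell and the picture viewer there is one more tool, called after "Request:" as name(argument=value, ...) on one line, values as JSON. jog_arm: Moves the arm, as the interface text tells. Scaled input: -1 to 1 covers 300 mm each way for a shift and pi/4 rad each way for a turn. Its arguments: {"type":"object","properties":{"deltas":{"type":"array","items":{"type":"object","properties":{"fingers":{"type":"number"},"delta_pos":{"type":"array","items":{"type":"number"}},"yaw":{"type":"number"}}}}},"required":["deltas"]}

```bash
mkdir -p pics; cat > h.py <<'E'
import numpy as np, cv2
from workcell import bot
from scipy.spatial.transform import Rotation as R
def cam(n):
    c=bot.camera(n); Rm=cv2.Rodrigues(np.array(c['rvec'],float))[0]; t=np.array(c['tvec'],float).ravel()
    z=c['range_z'].astype(float); v,u=np.mgrid[0:400,0:640]
    P=np.stack([(u-c['cx'])/c['fx']*z,(v-c['cy'])/c['fy']*z,z],-1)
    W=(P-t)@Rm; W[z==0]=np.nan
    return c['image'],W,c
def save(n,im,box=None,s=1):
    if box: im=im[box[1]:box[3],box[0]:box[2]]
    cv2.imwrite('pics/'+n,cv2.resize(im[...,::-1],None,fx=s,fy=s,interpolation=cv2.INTER_CUBIC))
def st():
    o=bot.get_obs(); r=R.from_quat(o['tool_rot']).as_matrix()
    print('t',round(o['clock'],2),'p',np.round(o['eef_pos'],4),'F',np.round(o['ft_force'],2),'T',np.round(o['ft_torque'],2),'w',round(o['grip_width'],4),'g',np.round(o['grasp_force'],1)); return o,r
E
python3 - <<'E'
from h import *
o,r=st(); print(r, o['joint_pos'])
for n in ('top','scene'):
    im,W,c=cam(n); save(n+'0.png',im); np.savez(n+'0.npz',im=im,W=W)
    print(n,c['rvec'],c['tvec'])
E
```

```text
t 0.0 p [ 0.1537 -0.4751  0.2304] F [-0.84 -0.03  0.51] T [-0.    0.01  0.02] w 0.0853 g 0.0
[[ 9.51469818e-01  3.07741386e-01 -6.51919478e-04]
 [ 3.07742077e-01 -9.51467710e-01  2.00284754e-03]
 [-3.92125469e-06 -2.10627204e-03 -9.99997782e-01]] [-1.25799901e+00  2.41417932e-01  3.72164357e-03  1.33520631e+00
 -3.96696872e-06  1.57077463e+00]
top [ 2.09389572 -2.15727508  0.19687067] [0.00382935 0.55737697 1.30474163]
scene [ 1.98017147  1.27262922 -0.55794578] [-0.20418216 -0.18810178  1.84204027]
```

View pics/top0.png

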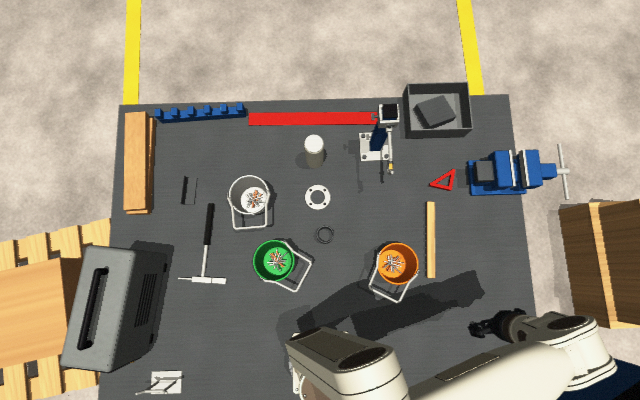

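View pics/scene0.png

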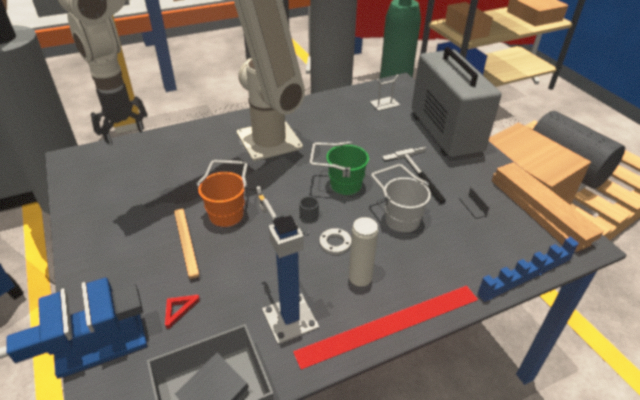

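The top view shows three pails: grey at (249,197), green at (274,261) and orange at (396,263). The grey one fits, and its bail bar lies towards the robot near (251,228). The post is at (383,120), and its arm ends in the hook near (389,168). Next I'll confirm with an enlarged crop and take measurements.

```bash
python3 - <<'E'
from h import *
d=np.load('top0.npz'); im,W=d['im'],d['W']
a=cv2.resize(im[165:240,215:290],None,fx=5.3,fy=5.3,interpolation=cv2.INTER_CUBIC)
b=cv2.resize(im[95:195,345:420],(398,530),interpolation=cv2.INTER_CUBIC)
c=np.zeros((530,800,3),np.uint8); c[:a.shape[0],:a.shape[1]]=a[:, :398]; c[:,400:798]=b
save('crop1.png',c)
def reg(n,x0,y0,x1,y1,zlo,zhi):
    w=W[y0:y1,x0:x1].reshape(-1,3); k=(w[:,2]>zlo)&(w[:,2]<zhi); w=w[k]
    print(n,len(w),'med',np.round(np.median(w,0),4),'min',np.round(w.min(0),4),'max',np.round(w.max(0),4)); return w
bar=reg('bail bar',225,215,280,240,.09,.15)
rim=reg('pail rim',220,170,280,215,.105,.13)
reg('hook/arm',375,145,400,190,.24,.36)
reg('post top',370,95,402,130,.32,.36)
reg('spray',295,130,330,170,.18,.22)
reg('flange',300,180,335,212,.008,.03)
reg('pipe',310,225,340,247,.04,.07)
for n,(u,v) in dict(green=(274,261),).items(): reg(n,240,230,315,295,.08,.15)
reg('orange',360,235,425,305,.08,.15)
# pail rim circle fit
A=np.c_[2*rim[:,:2],np.ones(len(rim))]
E
```

```text
bail bar 130 med [0.4521 0.2262 0.1224] min [0.4436 0.1666 0.1167] max [0.491  0.28   0.1273]
pail rim 339 med [0.5547 0.2414 0.1164] min [0.4901 0.1528 0.1051] max [0.6278 0.3015 0.129 ]
hook/arm 132 med [ 0.6118 -0.2201  0.2933] min [ 0.5735 -0.2275  0.2517] max [ 0.6599 -0.2133  0.3065]
post top 285 med [ 0.7459 -0.2193  0.3369] min [ 0.7093 -0.2488  0.32  ] max [ 0.776  -0.1915  0.3437]
spray 314 med [0.7019 0.0037 0.1993] min [ 0.6736 -0.0282  0.1811] max [0.7359 0.0338 0.2068]
flange 348 med [ 0.5629 -0.0031  0.0164] min [ 0.5175 -0.0469  0.0085] max [0.6158 0.0417 0.0249]
pipe 68 med [ 0.4256 -0.0271  0.0537] min [ 0.3969 -0.0549  0.0402] max [0.4529 0.0039 0.0598]
green 640 med [0.3256 0.1266 0.1167] min [0.24   0.0222 0.0802] max [0.4066 0.2114 0.13  ]
orange 678 med [ 0.285 -0.263  0.117] min [ 0.1966 -0.3248  0.08  ] max [ 0.3836 -0.1577  0.1308]
```

View pics/crop1.png

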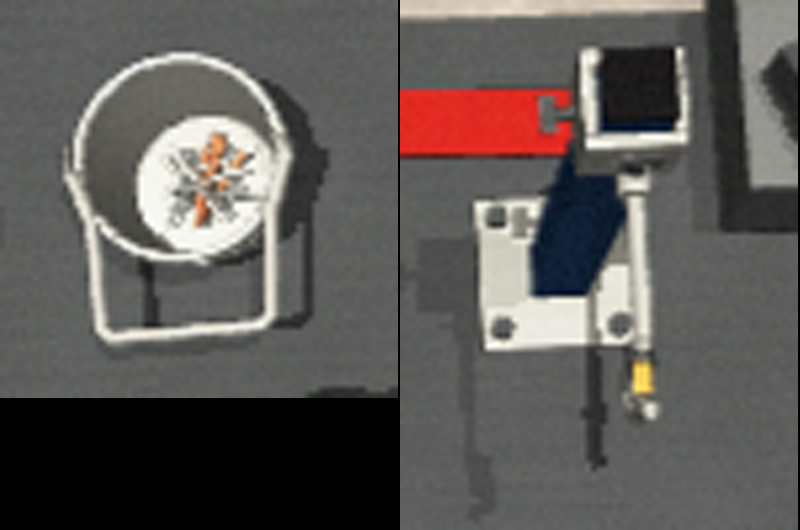

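The crop confirms the grey pail. In full-image pixels, its bar ends are near (234.4,228.6) and (265.9,225.4), and its pivots near (228.2,198.6) and (269.3,194.2). The hook arm runs from (388.8,128) to the nose at (390.5,171). I'll convert these to world positions.

```bash
cat >> h.py <<'E'
def ray(c,u,v,z):
    Rm=cv2.Rodrigues(np.array(c['rvec'],float))[0]; t=np.array(c['tvec'],float).ravel()
    o=-Rm.T@t; d=Rm.T@np.array([(u-c['cx'])/c['fx'],(v-c['cy'])/c['fy'],1.]); return o+d*(z-o[2])/d[2]
E
python3 - <<'E'
from h import *
im,W,c=cam('top')
f=lambda *a:np.round(ray(c,*a),4)
p=[f(228.2,198.6,.119),f(269.3,194.2,.119)]; b=[f(234.4,228.6,.119),f(265.9,225.4,.119)]
print('piv',p,'bar',b); pm=sum(p)/2; bm=sum(b)/2; print(pm,bm,np.linalg.norm(pm-bm))
for q in (p,b): d=q[1]-q[0]; print('x-dir yaw deg',np.degrees(np.arctan2(d[1],d[0]))+90)
d=pm-bm; print('yaw from mids',np.degrees(np.arctan2(d[1],d[0])))
bw=W[215:240,225:280].reshape(-1,3); bw=bw[(bw[:,2]>.105)&(bw[:,2]<.135)&(bw[:,0]<.462)]
s=np.polyfit(bw[:,1],bw[:,0],1); print('bar depth fit yaw',-np.degrees(np.arctan(s[0])),bw.mean(0),bw[:,1].min(),bw[:,1].max())
rim=W[170:215,220:280].reshape(-1,3); rim=rim[(rim[:,2]>.108)&(rim[:,2]<.126)&(rim[:,0]>.49)]
from scipy.optimize import least_squares
r=least_squares(lambda q:np.hypot(rim[:,0]-q[0],rim[:,1]-q[1])-q[2],[.555,.24,.065],loss='soft_l1',f_scale=.003); print('rim',r.x)
h=W[140:195,375:405].reshape(-1,3); h=h[(h[:,2]>.27)&(h[:,2]<.36)]
for lo in np.arange(.56,.68,.01):
    k=h[(h[:,0]>=lo)&(h[:,0]<lo+.01)]
    if len(k): print(round(lo,2),len(k),np.round(np.median(k,0),4),k[:,2].max())
print('hook rays',f(388.8,128,.303),f(390.5,171.4,.31))
pt=W[95:130,370:402].reshape(-1,3); pt=pt[(pt[:,2]>.33)]; print('post', (pt.min(0)+pt.max(0))/2, np.median(pt,0))
E
```

```text
piv [array([0.547 , 0.2934, 0.119 ]), array([0.5579, 0.156 , 0.119 ])] bar [array([0.4459, 0.2716, 0.119 ]), array([0.4534, 0.1678, 0.119 ])]
[0.55245 0.2247  0.119  ] [0.44965 0.2197  0.119  ] 0.10292152350213245
x-dir yaw deg 4.535799218291871
x-dir yaw deg 4.132686623165199
yaw from mids 2.7845653018341134
bar depth fit yaw 1.671585123292438 [0.45076733 0.22328183 0.12167676] 0.1666516506955925 0.278639514572584
rim [0.55988886 0.22680451 0.06563996]
0.57 11 [ 0.5776 -0.2205  0.2995] 0.30438746586505105
0.58 7 [ 0.5833 -0.2191  0.292 ] 0.3005802111531848
0.59 9 [ 0.5947 -0.221   0.2887] 0.2921832628094036
0.6 16 [ 0.6071 -0.2216  0.2891] 0.2942318397817062
0.61 21 [ 0.6153 -0.2202  0.2929] 0.300292362518583
0.62 10 [ 0.6249 -0.2201  0.3006] 0.30288048615856117
0.63 10 [ 0.6338 -0.2207  0.3023] 0.3048905390567868
0.64 13 [ 0.6458 -0.2212  0.3   ] 0.30484235770171897
0.65 12 [ 0.6555 -0.2207  0.2998] 0.30377248261904616
0.66 11 [ 0.6635 -0.2198  0.3002] 0.30509454957654747
0.67 6 [ 0.6723 -0.2204  0.3022] 0.30342506671154496
hook rays [ 0.7105 -0.2219  0.303 ] [ 0.5767 -0.2173  0.31  ]
post [ 0.75105462 -0.22074287  0.33661403] [ 0.74954791 -0.22045061  0.33812845]
```

Request:
jog_arm(deltas=[{"delta_pos": [0.083,-0.1,0],"yaw": -0.1,"fingers": 0.35},{"delta_pos": [0.2,-0.24,0],"yaw": -0.25,"fingers": 0.35},{"delta_pos": [0.31,-0.37,0],"yaw": -0.4,"fingers": 0.35},{"delta_pos": [0.42,-0.5,0],"yaw": -0.55,"fingers": 0.35},{"delta_pos": [0.53,-0.63,0],"yaw": -0.7,"fingers": 0.35},{"delta_pos": [0.63,-0.76,0],"yaw": -0.85,"fingers": 0.35},{"delta_pos": [0.73,-0.88,0],"yaw": -0.95,"fingers": 0.35},{"delta_pos": [0.835,-1,0],"yaw": -1,"fingers": 0.35},{"delta_pos": [0.835,-1,0],"yaw": -1,"fingers": 0.35},{"delta_pos": [0.835,-1,0],"yaw": -1,"fingers": 0.35}])

```text
clock: 1.15
eef_pos: [0.3001, -0.1119, 0.2312]
tool_rot: [0.852, 0.524, -0.0, 0.0]
ft_force: [-0.2, 0.5, -0.6]
grip_width: 0.0302
grasp_force: 0.0
```

Request:
jog_arm(deltas=[{"delta_pos": [0.1,-0.01,0],"yaw": -0.1,"fingers": 0.35},{"delta_pos": [0.25,-0.03,0],"yaw": -0.25,"fingers": 0.35},{"delta_pos": [0.4,-0.05,0],"yaw": -0.4,"fingers": 0.35},{"delta_pos": [0.55,-0.06,0],"yaw": -0.55,"fingers": 0.35},{"delta_pos": [0.7,-0.08,0],"yaw": -0.65,"fingers": 0.35},{"delta_pos": [0.85,-0.1,0],"yaw": -0.689,"fingers": 0.35},{"delta_pos": [0.95,-0.11,0],"yaw": -0.689,"fingers": 0.35},{"delta_pos": [1,-0.11,0],"yaw": -0.689,"fingers": 0.35},{"delta_pos": [1,-0.11,0],"yaw": -0.689,"fingers": 0.35}])

```text
clock: 2.05
eef_pos: [0.4084, 0.1682, 0.2307]
tool_rot: [0.683, 0.73, -0.001, 0.0]
ft_force: [-0.5, -0.2, 0.8]
grip_width: 0.0297
grasp_force: 0.0
```

```bash
python3 - <<'E'
from h import *
o,r=st(); print(np.round(r,3))
im,W,c=cam('wrist'); save('w1.png',im)
print(c['fx'],c['cx'],c['cy']); np.savez('w1.npz',im=im,W=W)
w=W.reshape(-1,3); k=(w[:,2]>.11)&(w[:,2]<.135)&(w[:,0]>.42)&(w[:,0]<.47)&(w[:,1]>.15)&(w[:,1]<.3)
b=w[k]; s=np.polyfit(b[:,1],b[:,0],1); print(k.sum(),'yaw',-np.degrees(np.arctan(s[0])),'x at .2195,.2495',np.polyval(s,[.2195,.2495]),b.min(0),b.max(0),np.percentile(b[:,2],[5,50,95]))
E
```

```text
t 2.05 p [0.4084 0.1682 0.2307] F [-0.53 -0.18  0.79] T [ 0.06  0.06 -0.01] w 0.0297 g 0.0
[[-0.067  0.998 -0.001]
 [ 0.998  0.067 -0.001]
 [-0.001 -0.001 -1.   ]]
293.6273034894338 316.10406267283753 199.61353950445616
1633 yaw 0.8063659460060283 x at .2195,.2495 [0.45208145 0.45165921] [0.44276114 0.16635176 0.11585079] [0.46999055 0.2805971  0.12433752] [0.11897056 0.12142856 0.1229182 ]
```

View pics/w1.png

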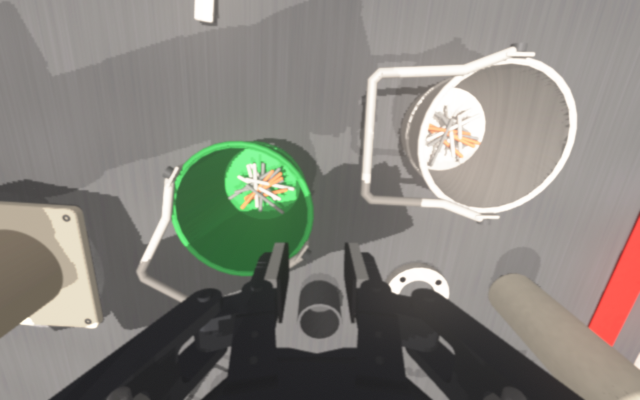

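In the wrist view, the grey bail's bar runs from (374,75) to (367,192). Its pivots are at (517,52) and (487,215).

```bash
python3 - <<'E'
from h import *
im,W,c=cam('wrist')
for uv in ((374,75),(367,192),(517,52),(487,215)): print(uv,np.round(ray(c,*uv,.119),4))
w=W.reshape(-1,3); k=(w[:,2]>.112)&(w[:,2]<.13)&(w[:,0]>.435)&(w[:,0]<.463)&(w[:,1]>.185)&(w[:,1]<.265)
b=w[k]; s=np.polyfit(b[:,1],b[:,0],1); print(len(b),'yaw',-np.degrees(np.arctan(s[0])),np.polyval(s,[.2195,.2495]),b[:,0].min(),b[:,0].max())
rim=w[(w[:,2]>.108)&(w[:,2]<.126)&(w[:,0]>.49)&(w[:,1]>.14)]
from scipy.optimize import least_squares
print(least_squares(lambda q:np.hypot(rim[:,0]-q[0],rim[:,1]-q[1])-q[2],[.555,.24,.065],loss='soft_l1',f_scale=.003).x)
E
```

```text
(374, 75) [0.4465 0.2725 0.119 ]
(367, 192) [0.4526 0.1754 0.119 ]
(517, 52) [0.5555 0.2963 0.119 ]
(487, 215) [0.5657 0.1608 0.119 ]
931 yaw 3.259012145710354 [0.44901488 0.44730662] 0.4429709385279593 0.4552071489230351
[0.55824157 0.22907208 0.0652841 ]
```

Request:
jog_arm(deltas=[{"delta_pos": [0.13,0.07,0],"fingers": 0.35},{"delta_pos": [0.269,0.146,0],"fingers": 0.35},{"delta_pos": [0.269,0.146,0.05],"fingers": 0.35},{"delta_pos": [0.269,0.146,0.17],"fingers": 0.35},{"delta_pos": [0.269,0.146,0.3],"fingers": 0.35},{"delta_pos": [0.269,0.146,0.38],"fingers": 0.35},{"delta_pos": [0.269,0.146,0.419],"fingers": 0.35},{"delta_pos": [0.269,0.146,0.419],"fingers": 0.35}])

```text
invalid input at $.deltas[0]: expected keys fingers, delta_pos, yaw
```

Request:
jog_arm(deltas=[{"delta_pos": [0,0,0],"fingers": 0.2},{"delta_pos": [0,0,0],"fingers": 0.13},{"delta_pos": [0,0,0],"fingers": 0.1},{"delta_pos": [0,0,0],"fingers": 0.09},{"delta_pos": [0,0,0],"fingers": 0.09},{"delta_pos": [0,0,0],"fingers": 0.09}])

```text
invalid input at $.deltas[0]: expected keys fingers, delta_pos, yaw
```

Request:
jog_arm(deltas=[{"delta_pos": [0.13,0.07,0],"yaw": 0,"fingers": 0.35},{"delta_pos": [0.269,0.146,0],"yaw": 0,"fingers": 0.35},{"delta_pos": [0.269,0.146,0.05],"yaw": 0,"fingers": 0.35},{"delta_pos": [0.269,0.146,0.17],"yaw": 0,"fingers": 0.35},{"delta_pos": [0.269,0.146,0.3],"yaw": 0,"fingers": 0.35},{"delta_pos": [0.269,0.146,0.38],"yaw": 0,"fingers": 0.35},{"delta_pos": [0.269,0.146,0.419],"yaw": 0,"fingers": 0.35},{"delta_pos": [0.269,0.146,0.419],"yaw": 0,"fingers": 0.35}])

```text
clock: 2.95
eef_pos: [0.4444, 0.2503, 0.1045]
tool_rot: [0.683, 0.73, -0.002, -0.0]
ft_force: [-0.2, -0.6, 0.3]
grip_width: 0.0298
grasp_force: 0.0
```

Request:
jog_arm(deltas=[{"delta_pos": [0,0,0],"yaw": 0,"fingers": 0.2},{"delta_pos": [0,0,0],"yaw": 0,"fingers": 0.13},{"delta_pos": [0,0,0],"yaw": 0,"fingers": 0.1},{"delta_pos": [0,0,0],"yaw": 0,"fingers": 0.09},{"delta_pos": [0,0,0],"yaw": 0,"fingers": 0.09},{"delta_pos": [0,0,0],"yaw": 0,"fingers": 0.09}])

```text
clock: 3.55
eef_pos: [0.4454, 0.2528, 0.1062]
tool_rot: [0.682, 0.731, 0.001, -0.0]
ft_force: [-0.6, 0.3, 3.4]
grip_width: 0.0078
grasp_force: 3.6
```

Request:
jog_arm(deltas=[{"delta_pos": [0,0.002,-0.037],"yaw": 0,"fingers": 0.09},{"delta_pos": [0,0.007,-0.074],"yaw": 0,"fingers": 0.09},{"delta_pos": [0,0.017,-0.11],"yaw": 0,"fingers": 0.09},{"delta_pos": [0,0.03,-0.145],"yaw": 0,"fingers": 0.09},{"delta_pos": [0,0.046,-0.179],"yaw": 0,"fingers": 0.09},{"delta_pos": [0,0.065,-0.211],"yaw": 0,"fingers": 0.09},{"delta_pos": [0,0.088,-0.24],"yaw": 0,"fingers": 0.09},{"delta_pos": [0,0.113,-0.268],"yaw": 0,"fingers": 0.09}])

```text
clock: 4.35
eef_pos: [0.4791, 0.2546, 0.1869]
tool_rot: [0.683, 0.731, -0.0, -0.0]
ft_force: [0.9, -1.2, -1.5]
grip_width: 0.008
grasp_force: 3.3
```

```bash
python3 - <<'E'
from h import *
o,r=st()
im,W,c=cam('wrist'); save('w2.png',im)
w=W.reshape(-1,3)
rim=w[(w[:,2]>.108)&(w[:,2]<.126)&(w[:,0]>.49)&(w[:,1]>.14)]
from scipy.optimize import least_squares
print(least_squares(lambda q:np.hypot(rim[:,0]-q[0],rim[:,1]-q[1])-q[2],[.555,.23,.065],loss='soft_l1',f_scale=.003).x)
E
```

```text
t 4.35 p [0.4791 0.2546 0.1869] F [ 0.9  -1.2  -1.45] T [-0.06 -0.04 -0.06] w 0.008 g 3.3
[0.55957639 0.23088917 0.06404562]
```

View pics/w2.png

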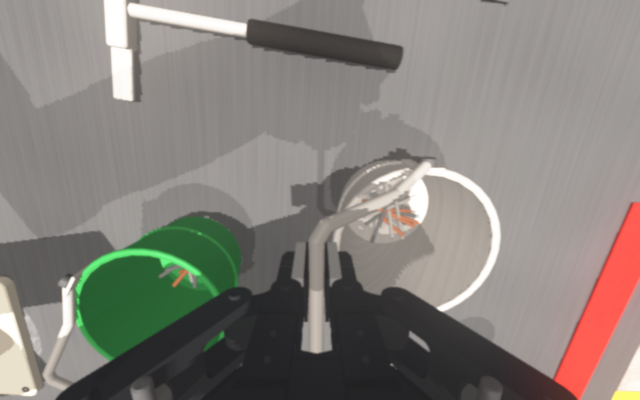

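The pinch holds the bar near (318,290), and the pail is undisturbed. Next I finish the arc and hold.

Request:
jog_arm(deltas=[{"delta_pos": [0,0.028,-0.025],"yaw": 0,"fingers": 0.09},{"delta_pos": [0,0.058,-0.046],"yaw": 0,"fingers": 0.09},{"delta_pos": [0,0.091,-0.065],"yaw": 0,"fingers": 0.09},{"delta_pos": [0,0.125,-0.08],"yaw": 0,"fingers": 0.09},{"delta_pos": [0,0.16,-0.092],"yaw": 0,"fingers": 0.09},{"delta_pos": [0,0.197,-0.1],"yaw": 0,"fingers": 0.09},{"delta_pos": [0,0.234,-0.105],"yaw": 0,"fingers": 0.09},{"delta_pos": [0,0.26,-0.105],"yaw": 0,"fingers": 0.09},{"delta_pos": [0,0.26,-0.105],"yaw": 0,"fingers": 0.09},{"delta_pos": [0,0.26,-0.105],"yaw": 0,"fingers": 0.09},{"delta_pos": [0,0.26,-0.105],"yaw": 0,"fingers": 0.09},{"delta_pos": [0,0.26,-0.105],"yaw": 0,"fingers": 0.09}])

```text
clock: 5.6
eef_pos: [0.5566, 0.2601, 0.2179]
tool_rot: [0.682, 0.731, 0.0, 0.0]
ft_force: [-0.7, -0.6, 3.4]
grip_width: 0.0077
grasp_force: 3.9
```

```bash
python3 - <<'E'
from h import *
o,r=st(); print(np.round(r,3))
im,W,c=cam('top'); s,Ws,cs=cam('scene')
out=np.zeros((400,800,3),np.uint8)
out[:,:400]=cv2.resize(im[160:240,210:290],(400,400),interpolation=cv2.INTER_CUBIC)
out[:,400:]=cv2.resize(s[130:250,350:470],(400,400),interpolation=cv2.INTER_CUBIC); save('up.png',out)
E
```

```text
t 5.6 p [0.5566 0.2601 0.2179] F [-0.73 -0.56  3.45] T [-0.14  0.02 -0.04] w 0.0077 g 3.9
[[-0.069  0.998  0.   ]
 [ 0.998  0.069  0.   ]
 [ 0.     0.    -1.   ]]
```

View pics/up.png

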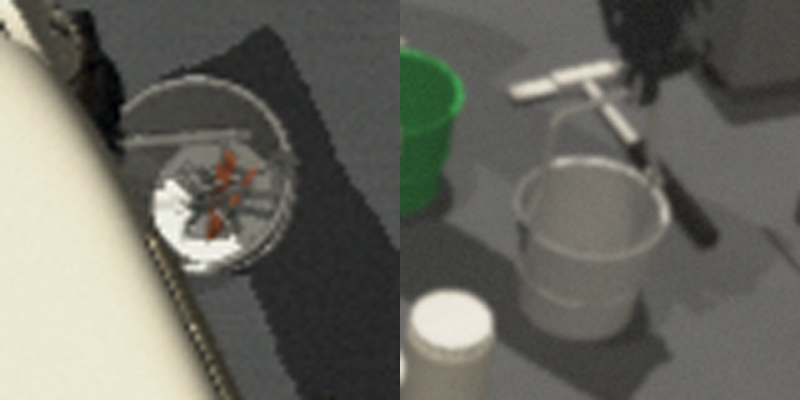

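Upright bail (bar at (190,135) left, bail at (600,110) right) with the pail standing. Firm grip, then lift.

Request:
jog_arm(deltas=[{"delta_pos": [0,0,0],"yaw": 0,"fingers": 0.05},{"delta_pos": [0,0,0],"yaw": 0,"fingers": 0},{"delta_pos": [0,0,0],"yaw": 0,"fingers": 0},{"delta_pos": [0,0,-0.02],"yaw": 0,"fingers": 0},{"delta_pos": [0,0,-0.04],"yaw": 0,"fingers": 0},{"delta_pos": [0,0,-0.07],"yaw": 0,"fingers": 0},{"delta_pos": [0,0,-0.12],"yaw": 0,"fingers": 0},{"delta_pos": [0,0,-0.18],"yaw": 0,"fingers": 0},{"delta_pos": [0,0,-0.25],"yaw": 0,"fingers": 0},{"delta_pos": [0,0,-0.32],"yaw": 0,"fingers": 0},{"delta_pos": [0,0,-0.35],"yaw": 0,"fingers": 0},{"delta_pos": [0,0,-0.35],"yaw": 0,"fingers": 0}])

```text
clock: 6.9
eef_pos: [0.5575, 0.2605, 0.324]
tool_rot: [0.682, 0.731, 0.001, 0.001]
ft_force: [0.4, 0.2, -4.4]
grip_width: 0.0054
grasp_force: 58.6
```

```bash
python3 - <<'E'
from h import *
o,r=st()
s,Ws,cs=cam('wrist'); t,Wt,ct=cam('scene')
out=np.zeros((400,800,3),np.uint8)
out[:250,:400]=cv2.resize(s,(400,250)); out[:,400:]=cv2.resize(t[60:260,320:520],(400,400),interpolation=cv2.INTER_CUBIC); save('lift.png',out)
E
```

```text
t 6.9 p [0.5575 0.2605 0.324 ] F [ 0.43  0.23 -4.4 ] T [ 0.15 -0.05  0.01] w 0.0054 g 58.6
```

View pics/lift.png

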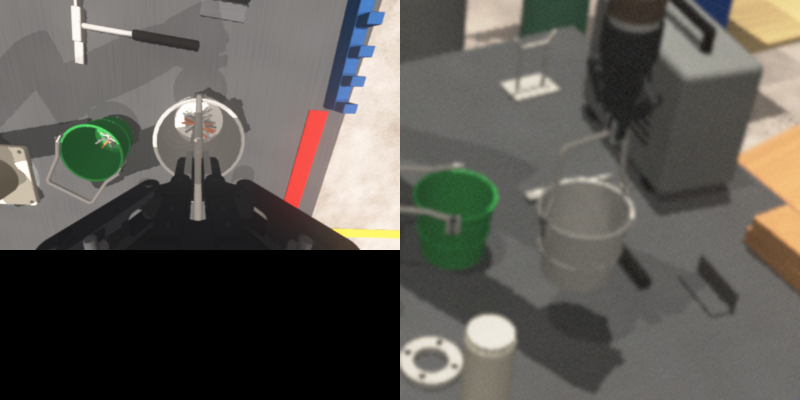

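The pail is lifted and hanging from the bar. The scene view hints at a slight sideways slant, so I'll measure the tilt and the bar line.

```bash
cat >> h.py <<'E'
def barline(p,r,names=('wrist','top','scene')):
    # points near the bar expected along tool x (through p+14mm up): print slope
    for n in names:
        im,W,c=cam(n); w=W.reshape(-1,3); q=(w-(p+[0,0,.014]))@r   # tool axes
        g=im.reshape(-1,3).astype(int); gr=g.mean(1)
        k=(np.abs(q[:,1])<.012)&(np.abs(q[:,2])<.03)&(q[:,0]<-.018)&(q[:,0]>-.075)&(gr>90)
        if k.sum()<8: print(n,k.sum()); continue
        b=q[k]; sz=np.polyfit(b[:,0],b[:,2],1); sy=np.polyfit(b[:,0],b[:,1],1)
        print(n,k.sum(),'tool x range',np.round([b[:,0].min(),b[:,0].max()],4),'down at x=-.03: %.4f slope %.3f; y %.4f slope %.3f'%(np.polyval(sz,-.03),sz[0],np.polyval(sy,-.03),sy[0]))
E
python3 - <<'E'
from h import *
o,r=st(); p=np.array(o['eef_pos']); barline(p,r)
im,W,c=cam('wrist'); w=W.reshape(-1,3)
for n in ('wrist','top','scene'):
    im,W,c=cam(n); w=W.reshape(-1,3); q=w-p
    k=(np.hypot(q[:,0],q[:,1]+.03)<.067)&(np.hypot(q[:,0],q[:,1]+.03)>.0615)&(q[:,2]>-.125)&(q[:,2]<-.075)
    m=q[k]; A=np.c_[m[:,:2],np.ones(len(m))]
    from scipy.optimize import least_squares
    s=least_squares(lambda a:A@a-m[:,2],[0,0,-.1],loss='soft_l1',f_scale=.002).x
    print(n,len(m),'rim plane slope x,y',np.round(s,3))
E
```

```text
t 7.0 p [0.5567 0.2601 0.3215] F [-0.41  0.28 -4.64] T [0.15 0.09 0.01] w 0.0056 g 58.6
wrist 623 tool x range [-0.0507 -0.018 ] down at x=-.03: -0.0007 slope -0.038; y 0.0001 slope -0.001
top 45 tool x range [-0.0734 -0.0182] down at x=-.03: -0.0013 slope -0.026; y -0.0007 slope -0.007
scene 55 tool x range [-0.0738 -0.0187] down at x=-.03: -0.0019 slope -0.040; y 0.0021 slope 0.005
wrist 1895 rim plane slope x,y [-0.04   0.045 -0.106]
top 162 rim plane slope x,y [-0.056 -0.059 -0.11 ]
scene 229 rim plane slope x,y [-0.113  0.068 -0.104]
```

Request:
jog_arm(deltas=[{"delta_pos": [-0.02,-0.003,0],"yaw": 0.01,"fingers": 0},{"delta_pos": [-0.06,-0.008,0],"yaw": 0.02,"fingers": 0},{"delta_pos": [-0.12,-0.017,0],"yaw": 0.03,"fingers": 0},{"delta_pos": [-0.19,-0.027,0],"yaw": 0.04,"fingers": 0},{"delta_pos": [-0.27,-0.038,0],"yaw": 0.05,"fingers": 0},{"delta_pos": [-0.35,-0.049,0],"yaw": 0.06,"fingers": 0},{"delta_pos": [-0.43,-0.06,0],"yaw": 0.07,"fingers": 0},{"delta_pos": [-0.51,-0.071,0],"yaw": 0.08,"fingers": 0},{"delta_pos": [-0.59,-0.083,0],"yaw": 0.087,"fingers": 0},{"delta_pos": [-0.67,-0.094,0],"yaw": 0.087,"fingers": 0},{"delta_pos": [-0.75,-0.105,0],"yaw": 0.087,"fingers": 0},{"delta_pos": [-0.81,-0.113,0],"yaw": 0.087,"fingers": 0}])

```text
clock: 8.55
eef_pos: [0.5389, 0.0127, 0.3229]
tool_rot: [0.708, 0.706, -0.0, 0.001]
ft_force: [-0.7, -1.0, -3.9]
grip_width: 0.0058
grasp_force: 58.5
```

Request:
jog_arm(deltas=[{"delta_pos": [-0.05,-0.004,0],"yaw": 0,"fingers": 0},{"delta_pos": [-0.12,-0.01,0],"yaw": 0,"fingers": 0},{"delta_pos": [-0.2,-0.016,0],"yaw": 0,"fingers": 0},{"delta_pos": [-0.28,-0.022,0],"yaw": 0,"fingers": 0},{"delta_pos": [-0.36,-0.028,0],"yaw": 0,"fingers": 0},{"delta_pos": [-0.44,-0.034,0],"yaw": 0,"fingers": 0},{"delta_pos": [-0.52,-0.038,0],"yaw": 0,"fingers": 0},{"delta_pos": [-0.59,-0.042,0],"yaw": 0,"fingers": 0},{"delta_pos": [-0.64,-0.045,0],"yaw": 0,"fingers": 0},{"delta_pos": [-0.67,-0.047,0],"yaw": 0,"fingers": 0},{"delta_pos": [-0.676,-0.047,0],"yaw": 0,"fingers": 0},{"delta_pos": [-0.676,-0.047,0],"yaw": 0,"fingers": 0}])

```text
clock: 9.75
eef_pos: [0.5256, -0.1872, 0.3225]
tool_rot: [0.707, 0.707, 0.0, -0.0]
ft_force: [-0.2, 0.0, -3.5]
grip_width: 0.0055
grasp_force: 58.5
```

```bash
python3 - <<'E'
from h import *
o,r=st(); p=np.array(o['eef_pos']); print(np.round(r,3)); barline(p,r)
im,W,c=cam('wrist'); save('w3.png',im)
w=W.reshape(-1,3)
k=(w[:,0]>.56)&(w[:,0]<.70)&(np.abs(w[:,1]+.22)<.015)&(w[:,2]>.24)&(w[:,2]<.33)
h=w[k]; print(k.sum())
for lo in np.arange(.56,.68,.004):
    q=h[(h[:,0]>=lo)&(h[:,0]<lo+.004)]
    if len(q)>2: print(round(lo,3),len(q),'y %.4f z med %.4f max %.4f min %.4f'%(np.median(q[:,1]),np.median(q[:,2]),q[:,2].max(),q[:,2].min()))
E
```

```text
t 9.75 p [ 0.5256 -0.1872  0.3225] F [-0.24  0.04 -3.53] T [0.23 0.02 0.  ] w 0.0055 g 58.5
[[-0.     1.     0.   ]
 [ 1.     0.     0.001]
 [ 0.001  0.    -1.   ]]
wrist 620 tool x range [-0.0503 -0.0181] down at x=-.03: -0.0007 slope -0.033; y -0.0000 slope -0.006
top 0
scene 79 tool x range [-0.074  -0.0185] down at x=-.03: -0.0017 slope -0.031; y 0.0028 slope 0.014
3971
0.572 28 y -0.2178 z med 0.2986 max 0.3018 min 0.2944
0.576 192 y -0.2175 z med 0.2848 max 0.3022 min 0.2610
0.58 207 y -0.2163 z med 0.2841 max 0.3025 min 0.2536
0.584 97 y -0.2167 z med 0.2725 max 0.2968 min 0.2530
0.588 96 y -0.2183 z med 0.2609 max 0.2879 min 0.2507
0.592 129 y -0.2194 z med 0.2855 max 0.2876 min 0.2493
0.596 129 y -0.2191 z med 0.2854 max 0.2878 min 0.2496
0.6 138 y -0.2193 z med 0.2850 max 0.2880 min 0.2502
0.604 205 y -0.2186 z med 0.2853 max 0.2927 min 0.2491
0.608 273 y -0.2195 z med 0.2864 max 0.2930 min 0.2517
0.612 326 y -0.2178 z med 0.2880 max 0.2958 min 0.2525
0.616 258 y -0.2165 z med 0.2923 max 0.3007 min 0.2608
0.62 121 y -0.2180 z med 0.2990 max 0.3020 min 0.2644
0.624 99 y -0.2183 z med 0.2998 max 0.3023 min 0.2945
0.628 91 y -0.2177 z med 0.2997 max 0.3018 min 0.2945
0.632 100 y -0.2179 z med 0.2998 max 0.3019 min 0.2938
0.636 96 y -0.2179 z med 0.2996 max 0.3021 min 0.2941
0.64 95 y -0.2179 z med 0.2997 max 0.3017 min 0.2945
0.644 94 y -0.2177 z med 0.2997 max 0.3019 min 0.2942
0.648 91 y -0.2174 z med 0.3000 max 0.3023 min 0.2946
0.652 86 y -0.2177 z med 0.2998 max 0.3021 min 0.2944
0.656 96 y -0.2176 z med 0.2998 max 0.3018 min 0.2947
0.66 92 y -0.2177 z med 0.2999 max 0.3022 min 0.2953
0.664 91 y -0.2174 z med 0.2998 max 0.3015 min 0.2944
0.668 90 y -0.2176 z med 0.2998 max 0.3019 min 0.2945
0.672 93 y -0.2178 z med 0.2998 max 0.3015 min 0.2951
0.676 97 y -0.2177 z med 0.2998 max 0.3017 min 0.2944
```

View pics/w3.png

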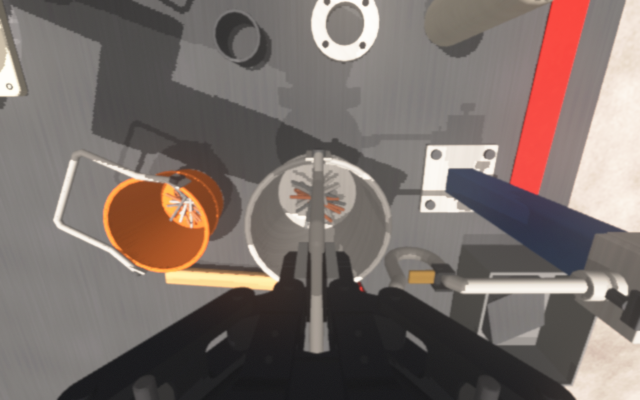

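The wrist view shows the hook nose near (392,268), the yellow latch at (409–433,277), and the rod running to the post at (600,285). Depth puts the seat at about z 0.260, x 0.5995, y -0.219. I'll refine the latch tip by colour.

```bash
python3 - <<'E'
from h import *
im,W,c=cam('wrist')
hsv=cv2.cvtColor(im,cv2.COLOR_RGB2HSV)
k=(hsv[...,0]>12)&(hsv[...,0]<32)&(hsv[...,1]>130); k[:255]=0;k[300:]=0;k[:,:395]=0;k[:,450:]=0
v,u=np.nonzero(k); print(len(u),u.min(),u.max(),v.min(),v.max())
print('tip',ray(c,u.min()-.5,np.median(v),.287),'end',ray(c,u.max()+.5,np.median(v),.287), 'y', ray(c,420,v.min(),.287)[1],ray(c,420,v.max(),.287)[1])
w=W[240:310,380:450].reshape(-1,3); g=w[(w[:,2]>.29)&(w[:,2]<.31)&(w[:,0]<.60)]
print('nose x range above .29',np.percentile(g[:,0],[1,99]),'y',np.percentile(g[:,1],[1,99]))
for lo in np.arange(.27,.305,.004):
    g=w[(w[:,2]>lo)&(w[:,2]<lo+.004)&(w[:,0]<.589)]
    if len(g)>3: print(round(lo,3),np.percentile(g[:,0],[2,98]))
print(np.round(im[277,405:440:3],0).tolist())
E
```

```text
290 409 433 271 282
tip [ 0.58979627 -0.21988632  0.287     ] end [ 0.60714719 -0.21985281  0.287     ] y -0.21551472433747493 -0.22428534744771506
nose x range above .29 [0.57401543 0.58639933] y [-0.22112121 -0.21540479]
0.27 [0.57750425 0.58566752]
0.274 [0.57738158 0.58595373]
0.278 [0.5773137  0.58543366]
0.282 [0.57720415 0.58522903]
0.286 [0.57745922 0.58563568]
0.29 [0.57664093 0.58659863]
0.294 [0.57411294 0.58494641]
0.298 [0.57424969 0.58324637]
[[123, 118, 114], [135, 114, 88], [184, 142, 79], [184, 142, 79], [185, 143, 81], [185, 142, 80], [185, 143, 80], [185, 143, 79], [185, 142, 79], [181, 140, 79], [88, 80, 72], [83, 80, 78]]
```

Request:
jog_arm(deltas=[{"delta_pos": [0,0.01,0],"yaw": 0,"fingers": 0},{"delta_pos": [0,0.03,0],"yaw": 0,"fingers": 0},{"delta_pos": [0,0.06,0],"yaw": 0,"fingers": 0},{"delta_pos": [0,0.095,0],"yaw": 0,"fingers": 0},{"delta_pos": [0,0.13,0],"yaw": 0,"fingers": 0},{"delta_pos": [0,0.165,0],"yaw": 0,"fingers": 0},{"delta_pos": [0,0.195,0],"yaw": 0,"fingers": 0},{"delta_pos": [0,0.215,0],"yaw": 0,"fingers": 0},{"delta_pos": [0,0.226,0],"yaw": 0,"fingers": 0},{"delta_pos": [0,0.226,0],"yaw": 0,"fingers": 0},{"delta_pos": [0,0.226,0],"yaw": 0,"fingers": 0},{"delta_pos": [0,0.226,0],"yaw": 0,"fingers": 0}])

```text
clock: 11.2
eef_pos: [0.5931, -0.1875, 0.3227]
tool_rot: [0.707, 0.707, -0.0, 0.0]
ft_force: [-0.7, 0.8, -3.5]
grip_width: 0.0056
grasp_force: 58.5
```

Request:
jog_arm(deltas=[{"delta_pos": [0,0,0.01],"yaw": 0,"fingers": 0},{"delta_pos": [0,0,0.03],"yaw": 0,"fingers": 0},{"delta_pos": [0,0,0.05],"yaw": 0,"fingers": 0},{"delta_pos": [0,0,0.07],"yaw": 0,"fingers": 0},{"delta_pos": [0,0,0.09],"yaw": 0,"fingers": 0},{"delta_pos": [0,0,0.105],"yaw": 0,"fingers": 0},{"delta_pos": [0,0,0.115],"yaw": 0,"fingers": 0},{"delta_pos": [0,0,0.12],"yaw": 0,"fingers": 0},{"delta_pos": [0,0,0.12],"yaw": 0,"fingers": 0},{"delta_pos": [0,0,0.12],"yaw": 0,"fingers": 0}])

```text
clock: 12.2
eef_pos: [0.5936, -0.1875, 0.2868]
tool_rot: [0.707, 0.707, 0.0, 0.0]
ft_force: [-0.5, -0.1, -4.3]
grip_width: 0.0057
grasp_force: 58.6
```

```bash
python3 - <<'E'
from h import *
for i in range(3): o,r=st(); bot.camera('top')
barline(np.array(o['eef_pos']),r,('wrist',))
E
```

```text
t 12.2 p [ 0.5936 -0.1875  0.2868] F [-0.46 -0.06 -4.26] T [ 0.09  0.   -0.  ] w 0.0057 g 58.6
t 12.25 p [ 0.5936 -0.1875  0.2869] F [-0.83 -1.02 -4.44] T [ 0.15 -0.03  0.03] w 0.0057 g 58.6
t 12.3 p [ 0.5936 -0.1875  0.2869] F [ 0.48 -0.33 -4.36] T [ 0.09 -0.04  0.05] w 0.0054 g 58.6
wrist 624 tool x range [-0.0498 -0.018 ] down at x=-.03: -0.0008 slope -0.034; y 0.0000 slope -0.001
```

Request:
jog_arm(deltas=[{"delta_pos": [0,0,0.007],"yaw": 0,"fingers": 0},{"delta_pos": [0,0,0.013],"yaw": 0,"fingers": 0},{"delta_pos": [0,0,0.017],"yaw": 0,"fingers": 0},{"delta_pos": [0,0,0.017],"yaw": 0,"fingers": 0}])

```text
clock: 12.8
eef_pos: [0.5933, -0.1874, 0.281]
tool_rot: [0.707, 0.707, -0.0, -0.0]
ft_force: [0.3, 1.4, -4.0]
grip_width: 0.0055
grasp_force: 58.6
```

Request:
jog_arm(deltas=[{"delta_pos": [0,0,0.003],"yaw": 0,"fingers": 0},{"delta_pos": [0,0,0.005],"yaw": 0,"fingers": 0},{"delta_pos": [0,0,0.005],"yaw": 0,"fingers": 0}])

```text
clock: 13.1
eef_pos: [0.5934, -0.1874, 0.2798]
tool_rot: [0.707, 0.707, -0.0, -0.0]
ft_force: [-0.4, 0.0, -3.5]
grip_width: 0.0052
grasp_force: 58.6
```

Request:
jog_arm(deltas=[{"delta_pos": [0,0,0.003],"yaw": 0,"fingers": 0},{"delta_pos": [0,0,0.005],"yaw": 0,"fingers": 0},{"delta_pos": [0,0,0.005],"yaw": 0,"fingers": 0}])

```text
clock: 13.4
eef_pos: [0.5935, -0.1874, 0.2787]
tool_rot: [0.707, 0.707, 0.0, 0.0]
ft_force: [0.1, 1.5, -2.2]
grip_width: 0.0053
grasp_force: 58.6
```

```bash
cat >> h.py <<'E'
def avg(n=4):
    F=[]
    for i in range(n): o=bot.get_obs(); F.append(np.r_[o['ft_force'],o['eef_pos']*1]) ; bot.camera('top')
    F=np.mean(F,0); print('t',round(o['clock'],2),'F',np.round(F[:3],2),'p',np.round(F[3:],4))
E
python3 -c "
from h import *
avg()"
```

```text
t 13.55 F [-0.56  0.34 -2.33] p [ 0.5935 -0.1874  0.2787]
```

Request:
jog_arm(deltas=[{"delta_pos": [0,-0.004,0.003],"yaw": 0,"fingers": 0},{"delta_pos": [0,-0.007,0.003],"yaw": 0,"fingers": 0},{"delta_pos": [0,-0.007,0.003],"yaw": 0,"fingers": 0}])

```text
clock: 13.9
eef_pos: [0.5916, -0.1876, 0.2779]
tool_rot: [0.707, 0.707, 0.0, 0.001]
ft_force: [1.5, 0.0, -1.7]
grip_width: 0.0051
grasp_force: 58.8
```

```bash
python3 -c "
from h import *
avg(3)"
```

```text
t 14.0 F [ 1.93 -0.41 -1.67] p [ 0.5916 -0.1875  0.2779]
```

Request:
jog_arm(deltas=[{"delta_pos": [0,-0.003,0],"yaw": 0,"fingers": 0},{"delta_pos": [0,-0.003,0],"yaw": 0,"fingers": 0}])

```text
clock: 14.25
eef_pos: [0.5908, -0.1875, 0.2777]
tool_rot: [0.707, 0.707, 0.0, 0.0]
ft_force: [3.3, -1.3, -1.4]
grip_width: 0.0055
grasp_force: 58.9
```

```bash
python3 -c "
from h import *
avg(3)"
```

```text
t 14.35 F [ 3.11 -0.27 -0.78] p [ 0.5908 -0.1875  0.2777]
```

Request:
jog_arm(deltas=[{"delta_pos": [0,0.007,0],"yaw": 0,"fingers": 0},{"delta_pos": [0,0.014,0],"yaw": 0,"fingers": 0},{"delta_pos": [0,0.014,0],"yaw": 0,"fingers": 0}])

```text
clock: 14.7
eef_pos: [0.5937, -0.1874, 0.277]
tool_rot: [0.707, 0.707, -0.001, -0.001]
ft_force: [-3.0, 0.1, -0.7]
grip_width: 0.0053
grasp_force: 59.0
```

```bash
python3 -c "
from h import *
avg(3)"
```

```text
t 14.8 F [-2.89  0.16 -0.69] p [ 0.5938 -0.1875  0.2771]
```

Request:
jog_arm(deltas=[{"delta_pos": [0,0,0.005],"yaw": 0,"fingers": 0},{"delta_pos": [0,0,0.01],"yaw": 0,"fingers": 0},{"delta_pos": [0,0,0.015],"yaw": 0,"fingers": 0},{"delta_pos": [0,0,0.015],"yaw": 0,"fingers": 0}])

```text
clock: 15.25
eef_pos: [0.5946, -0.1874, 0.273]
tool_rot: [0.707, 0.707, 0.0, 0.0]
ft_force: [-2.9, 0.3, -0.1]
grip_width: 0.0052
grasp_force: 59.1
```

```bash
python3 -c "
from h import *
avg(3)"
```

```text
t 15.35 F [-3.16  0.17 -0.15] p [ 0.5946 -0.1874  0.273 ]
```

Request:
jog_arm(deltas=[{"delta_pos": [0,0,-0.015],"yaw": 0,"fingers": 0},{"delta_pos": [0,0,-0.026],"yaw": 0,"fingers": 0},{"delta_pos": [0,-0.005,-0.026],"yaw": 0,"fingers": 0},{"delta_pos": [0,-0.01,-0.026],"yaw": 0,"fingers": 0},{"delta_pos": [0,-0.01,-0.026],"yaw": 0,"fingers": 0}])

```text
clock: 15.9
eef_pos: [0.5915, -0.1873, 0.2803]
tool_rot: [0.707, 0.707, -0.0, -0.0]
ft_force: [0.0, -0.2, -4.2]
grip_width: 0.0054
grasp_force: 58.6
```

```bash
python3 -c "
from h import *
avg(4)"
```

```text
t 16.05 F [ 0.22 -0.16 -4.17] p [ 0.5916 -0.1873  0.2804]
```

Request:
jog_arm(deltas=[{"delta_pos": [0,-0.005,0],"yaw": 0,"fingers": 0},{"delta_pos": [0,-0.005,0],"yaw": 0,"fingers": 0}])

```text
clock: 16.3
eef_pos: [0.5906, -0.1874, 0.2809]
tool_rot: [0.707, 0.707, 0.0, 0.0]
ft_force: [2.2, -0.8, -4.1]
grip_width: 0.0056
grasp_force: 58.6
```

```bash
python3 -c "
from h import *
avg(4)"
```

```text
t 16.45 F [ 2.53 -0.34 -4.65] p [ 0.5906 -0.1874  0.2809]
```

Request:
jog_arm(deltas=[{"delta_pos": [0,-0.004,0],"yaw": 0,"fingers": 0},{"delta_pos": [0,-0.004,0],"yaw": 0,"fingers": 0}])

```text
clock: 16.7
eef_pos: [0.5901, -0.1874, 0.281]
tool_rot: [0.707, 0.707, 0.001, 0.001]
ft_force: [6.0, 0.3, -5.2]
grip_width: 0.0054
grasp_force: 58.7
```

```bash
python3 -c "
from h import *
avg(4)"
```

```text
t 16.85 F [ 5.22 -0.02 -5.51] p [ 0.5901 -0.1874  0.281 ]
```

The nose contact is clear: the bar touches at TCP x ≈ 0.5912. I'll back off about 3 mm and press down in stages.

Request:
jog_arm(deltas=[{"delta_pos": [0,0.01,0],"yaw": 0,"fingers": 0},{"delta_pos": [0,0.017,0],"yaw": 0,"fingers": 0},{"delta_pos": [0,0.017,0.01],"yaw": 0,"fingers": 0},{"delta_pos": [0,0.017,0.02],"yaw": 0,"fingers": 0},{"delta_pos": [0,0.017,0.03],"yaw": 0,"fingers": 0},{"delta_pos": [0,0.017,0.03],"yaw": 0,"fingers": 0}])

```text
clock: 17.5
eef_pos: [0.5944, -0.1875, 0.2724]
tool_rot: [0.707, 0.707, 0.0, 0.001]
ft_force: [0.3, 0.7, 2.8]
grip_width: 0.0054
grasp_force: 59.3
```

```bash
python3 -c "
from h import *
avg(3)"
```

```text
t 17.6 F [0.26 0.72 2.09] p [ 0.5944 -0.1875  0.2725]
```

Request:
jog_arm(deltas=[{"delta_pos": [0,0,0.007],"yaw": 0,"fingers": 0},{"delta_pos": [0,0,0.015],"yaw": 0,"fingers": 0},{"delta_pos": [0,0,0.015],"yaw": 0,"fingers": 0}])

```text
clock: 17.95
eef_pos: [0.5937, -0.1877, 0.2673]
tool_rot: [0.707, 0.707, -0.0, 0.0]
ft_force: [-0.8, 0.3, 3.7]
grip_width: 0.0057
grasp_force: 59.5
```

```bash
python3 -c "
from h import *
avg(3)"
```

```text
t 18.05 F [-0.41 -0.13  3.49] p [ 0.5937 -0.1877  0.2673]
```

```bash
python3 -c "
from h import *
o,r=st(); barline(np.array(o['eef_pos']),r,('wrist','scene'))"
```

```text
t 18.1 p [ 0.5936 -0.1877  0.2673] F [0.05 0.22 2.94] T [-0.18  0.12  0.03] w 0.0056 g 59.5
wrist 638 tool x range [-0.0492 -0.0181] down at x=-.03: -0.0016 slope -0.012; y 0.0003 slope -0.006
scene 117 tool x range [-0.0744 -0.0185] down at x=-.03: -0.0008 slope 0.035; y -0.0015 slope -0.091
```

Request:
jog_arm(deltas=[{"delta_pos": [0,0,0.005],"yaw": 0,"fingers": 0},{"delta_pos": [0,0,0.01],"yaw": 0,"fingers": 0},{"delta_pos": [0,0,0.01],"yaw": 0,"fingers": 0}])

```text
clock: 18.5
eef_pos: [0.5937, -0.1875, 0.264]
tool_rot: [0.707, 0.707, -0.0, -0.0]
ft_force: [-1.0, -1.1, 3.3]
grip_width: 0.0055
grasp_force: 59.6
```

```bash
python3 -c "
from h import *
avg(3);o,r=st(); barline(np.array(o['eef_pos']),r,('wrist','scene'))"
```

```text
t 18.6 F [-1.69 -0.64  2.87] p [ 0.5937 -0.1875  0.264 ]
t 18.65 p [ 0.5937 -0.1875  0.264 ] F [-1.18  0.1   2.9 ] T [-0.16  0.35 -0.07] w 0.0053 g 59.5
wrist 661 tool x range [-0.0481 -0.0182] down at x=-.03: -0.0016 slope -0.010; y 0.0002 slope -0.004
scene 118 tool x range [-0.0738 -0.0181] down at x=-.03: -0.0034 slope -0.018; y -0.0033 slope -0.141
```

Request:
jog_arm(deltas=[{"delta_pos": [0,0,0.005],"yaw": 0,"fingers": 0},{"delta_pos": [0,0,0.01],"yaw": 0,"fingers": 0},{"delta_pos": [0,0,0.01],"yaw": 0,"fingers": 0}])

```text
clock: 19.05
eef_pos: [0.5935, -0.1873, 0.2608]
tool_rot: [0.707, 0.707, -0.0, -0.001]
ft_force: [-2.5, 0.2, 2.6]
grip_width: 0.0052
grasp_force: 59.5
```

```bash
python3 -c "
from h import *
avg(3)"
```

```text
t 19.15 F [-2.78  0.22  2.81] p [ 0.5934 -0.1873  0.2607]
```

Request:
jog_arm(deltas=[{"delta_pos": [0,0,0.004],"yaw": 0,"fingers": 0},{"delta_pos": [0,0,0.007],"yaw": 0,"fingers": 0},{"delta_pos": [0,0,0.007],"yaw": 0,"fingers": 0}])

```text
clock: 19.5
eef_pos: [0.5935, -0.187, 0.2575]
tool_rot: [0.707, 0.707, -0.0, -0.002]
ft_force: [0.5, -0.0, -4.6]
grip_width: 0.0055
grasp_force: 59.0
```

```bash
python3 -c "
from h import *
avg(3)"
```

```text
t 19.6 F [ 0.01  0.19 -4.62] p [ 0.594  -0.1869  0.2575]
```

The upward force dropped, so the bar is past the latch. Next I centre it and lower into the bowl.

Request:
jog_arm(deltas=[{"delta_pos": [0,0.008,0.005],"yaw": 0,"fingers": 0},{"delta_pos": [0,0.018,0.01],"yaw": 0,"fingers": 0},{"delta_pos": [0,0.018,0.016],"yaw": 0,"fingers": 0},{"delta_pos": [0,0.018,0.022],"yaw": 0,"fingers": 0},{"delta_pos": [0,0.018,0.022],"yaw": 0,"fingers": 0}])

```text
clock: 20.15
eef_pos: [0.5993, -0.1874, 0.2521]
tool_rot: [0.707, 0.707, -0.0, -0.0]
ft_force: [-0.2, 0.2, -4.2]
grip_width: 0.0054
grasp_force: 59.0
```

```bash
python3 -c "
from h import *
avg(3)"
```

```text
t 20.25 F [ 0.17 -0.06 -3.93] p [ 0.5993 -0.1874  0.2523]
```

Request:
jog_arm(deltas=[{"delta_pos": [0,0,0.004],"yaw": 0,"fingers": 0},{"delta_pos": [0,0,0.006],"yaw": 0,"fingers": 0},{"delta_pos": [0,0,0.006],"yaw": 0,"fingers": 0}])

```text
clock: 20.6
eef_pos: [0.5993, -0.1874, 0.2507]
tool_rot: [0.707, 0.707, -0.0, -0.0]
ft_force: [0.3, 0.8, -4.1]
grip_width: 0.0054
grasp_force: 59.0
```

```bash
python3 -c "
from h import *
avg(3);o,r=st(); barline(np.array(o['eef_pos']),r,('wrist',))
im,W,c=cam('wrist'); save('w4.png',im)"
```

```text
t 20.7 F [ 0.43  0.01 -4.13] p [ 0.5994 -0.1874  0.2508]
t 20.75 p [ 0.5994 -0.1874  0.2508] F [-0.49 -0.13 -4.43] T [ 0.09  0.02 -0.01] w 0.0056 g 59.0
wrist 604 tool x range [-0.0491 -0.0181] down at x=-.03: -0.0015 slope -0.072; y -0.0000 slope -0.004
```

View pics/w4.png

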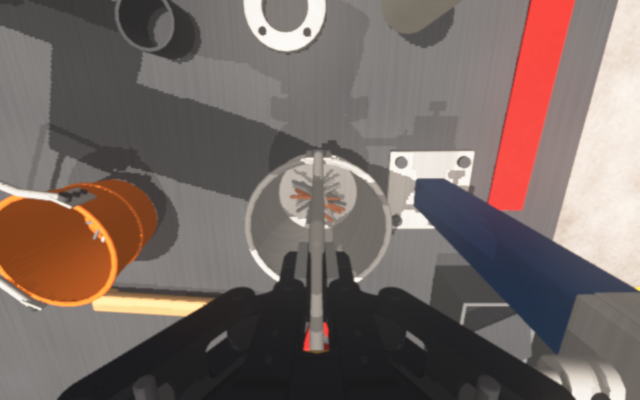

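Request:
jog_arm(deltas=[{"delta_pos": [0,0,0.004],"yaw": 0,"fingers": 0},{"delta_pos": [0,0,0.007],"yaw": 0,"fingers": 0},{"delta_pos": [0,0,0.007],"yaw": 0,"fingers": 0}])

```text
clock: 21.15
eef_pos: [0.5993, -0.1874, 0.2484]
tool_rot: [0.707, 0.707, -0.0, -0.0]
ft_force: [-0.3, -0.9, -3.5]
grip_width: 0.0057
grasp_force: 59.0
```

```bash
python3 -c "
from h import *
avg(3)"
```

```text
t 21.25 F [-0.35 -0.2  -3.74] p [ 0.5994 -0.1874  0.2485]
```

Request:
jog_arm(deltas=[{"delta_pos": [0,0,0.004],"yaw": 0,"fingers": 0},{"delta_pos": [0,0,0.004],"yaw": 0,"fingers": 0}])

```text
clock: 21.5
eef_pos: [0.5995, -0.1875, 0.2475]
tool_rot: [0.707, 0.707, 0.0, 0.0]
ft_force: [0.1, -0.3, -3.8]
grip_width: 0.0056
grasp_force: 59.0
```

```bash
python3 -c "
from h import *
avg(3);o,r=st(); barline(np.array(o['eef_pos']),r,('wrist',))"
```

```text
t 21.6 F [ 0.12  0.32 -3.89] p [ 0.5995 -0.1875  0.2476]
t 21.65 p [ 0.5995 -0.1875  0.2476] F [-0.16 -0.17 -4.69] T [ 0.11  0.01 -0.03] w 0.0056 g 59.0
wrist 635 tool x range [-0.0499 -0.018 ] down at x=-.03: -0.0007 slope -0.037; y 0.0000 slope -0.003
```

Request:
jog_arm(deltas=[{"delta_pos": [0,0,0.004],"yaw": 0,"fingers": 0},{"delta_pos": [0,0,0.004],"yaw": 0,"fingers": 0}])

```text
clock: 21.9
eef_pos: [0.5996, -0.1874, 0.2468]
tool_rot: [0.707, 0.707, 0.0, 0.0]
ft_force: [-0.2, 0.7, 0.4]
grip_width: 0.0054
grasp_force: 59.4
```

```bash
python3 -c "
from h import *
avg(3)"
```

```text
t 22.0 F [ 0.02  0.94 -0.17] p [ 0.5996 -0.1874  0.2469]
```

Request:
jog_arm(deltas=[{"delta_pos": [0,0,0.004],"yaw": 0,"fingers": 0},{"delta_pos": [0,0,0.004],"yaw": 0,"fingers": 0}])

```text
clock: 22.25
eef_pos: [0.5997, -0.1874, 0.246]
tool_rot: [0.707, 0.707, 0.0, 0.001]
ft_force: [-1.7, 1.1, 3.8]
grip_width: 0.0055
grasp_force: 59.8
```

```bash
python3 -c "
from h import *
avg(3);o,r=st(); barline(np.array(o['eef_pos']),r,('wrist',))"
```

```text
t 22.35 F [-1.4   1.56  3.81] p [ 0.5997 -0.1874  0.2461]
t 22.4 p [ 0.5997 -0.1874  0.246 ] F [-1.33  0.63  4.03] T [ 0.2   0.24 -0.01] w 0.0056 g 59.9
wrist 657 tool x range [-0.0488 -0.018 ] down at x=-.03: -0.0016 slope -0.008; y -0.0002 slope 0.017
```

The bar is seated: stiff stop at TCP z ≈ 0.247. I'll unload by 1 mm, release slowly, and check before withdrawing.

Request:
jog_arm(deltas=[{"delta_pos": [0,0,-0.003],"yaw": 0,"fingers": 0},{"delta_pos": [0,0,-0.003],"yaw": 0,"fingers": 0.05},{"delta_pos": [0,0,-0.003],"yaw": 0,"fingers": 0.08},{"delta_pos": [0,0,-0.003],"yaw": 0,"fingers": 0.1},{"delta_pos": [0,0,-0.003],"yaw": 0,"fingers": 0.12},{"delta_pos": [0,0,-0.003],"yaw": 0,"fingers": 0.15},{"delta_pos": [0,0,-0.003],"yaw": 0,"fingers": 0.2},{"delta_pos": [0,0,-0.003],"yaw": 0,"fingers": 0.28},{"delta_pos": [0,0,-0.003],"yaw": 0,"fingers": 0.35},{"delta_pos": [0,0,-0.003],"yaw": 0,"fingers": 0.35},{"delta_pos": [0,0,-0.003],"yaw": 0,"fingers": 0.35}])

```text
clock: 23.55
eef_pos: [0.5995, -0.1874, 0.2461]
tool_rot: [0.707, 0.707, 0.0, 0.0]
ft_force: [0.6, -0.2, -0.5]
grip_width: 0.0298
grasp_force: 0.0
```

```bash
python3 -c "
from h import *
avg(3);o,r=st(); barline(np.array(o['eef_pos']),r,('wrist','scene'))"
```

```text
t 23.65 F [-0.12  0.09 -0.36] p [ 0.5994 -0.1874  0.246 ]
t 23.7 p [ 0.5994 -0.1874  0.246 ] F [-0.21 -0.97 -0.09] T [-0.04  0.05  0.04] w 0.0298 g 0.0
wrist 1305 tool x range [-0.049  -0.0181] down at x=-.03: 0.0009 slope 0.100; y -0.0001 slope 0.017
scene 80 tool x range [-0.0749 -0.0181] down at x=-.03: -0.0145 slope -0.338; y -0.0009 slope -0.078
```

Released, with no force on the tool. Next I rise straight up slowly, then back away and look.

Request:
jog_arm(deltas=[{"delta_pos": [0,0,-0.02],"yaw": 0,"fingers": 0.35},{"delta_pos": [0,0,-0.06],"yaw": 0,"fingers": 0.35},{"delta_pos": [0,0,-0.11],"yaw": 0,"fingers": 0.35},{"delta_pos": [0,0,-0.17],"yaw": 0,"fingers": 0.35},{"delta_pos": [0,0,-0.24],"yaw": 0,"fingers": 0.35},{"delta_pos": [0,0,-0.32],"yaw": 0,"fingers": 0.35},{"delta_pos": [0,-0.1,-0.35],"yaw": 0,"fingers": 0.35},{"delta_pos": [0,-0.25,-0.35],"yaw": 0,"fingers": 0.35},{"delta_pos": [0,-0.4,-0.35],"yaw": 0,"fingers": 0.35},{"delta_pos": [0,-0.5,-0.35],"yaw": 0,"fingers": 0.35},{"delta_pos": [0,-0.5,-0.35],"yaw": 0,"fingers": 0.35},{"delta_pos": [0,-0.5,-0.35],"yaw": 0,"fingers": 0.35}])

```text
clock: 25.0
eef_pos: [0.4495, -0.1877, 0.3522]
tool_rot: [0.707, 0.707, 0.001, 0.001]
ft_force: [0.7, 0.8, 0.3]
grip_width: 0.0293
grasp_force: 0.0
```

```bash
python3 - <<'E'
from h import *
st()
s,Ws,c=cam('scene'); w,Ww,cw=cam('wrist'); 
q=Ww.reshape(-1,3); k=(q[:,2]>.28)&(q[:,2]<.296)&(q[:,0]>.588)&(q[:,0]<.61)&(np.abs(q[:,1]+.219)<.008); print('latch z',k.sum(),np.round(np.median(q[k],0),4))
k=(np.abs(q[:,0]-.6)<.015)&(q[:,2]>.24)&(q[:,2]<.285)&(((q[:,1]>-.208)&(q[:,1]<-.175))|((q[:,1]<-.232)&(q[:,1]>-.265)))
b=q[k]; print('bar',k.sum(),np.round(np.median(b,0),4),np.polyfit(b[:,1],b[:,2],1))
k=(np.abs(np.hypot(q[:,0]-.6,q[:,1]+.219)-.064)<.004)&(q[:,2]>.12)&(q[:,2]<.17); m=q[k]
print('rim',k.sum(),np.round(np.linalg.lstsq(np.c_[m[:,:2],np.ones(len(m))],m[:,2],rcond=None)[0],3))
out=np.zeros((500,800,3),np.uint8)
out[:,:400]=cv2.resize(s[170:345,220:360],(400,500),interpolation=cv2.INTER_CUBIC)
out[:250,400:]=cv2.resize(w,(400,250)); save('end.png',out)
E
```

```text
t 25.0 p [ 0.4495 -0.1877  0.3522] F [0.68 0.78 0.31] T [-0.04 -0.03  0.  ] w 0.0293 g 0.0
latch z 407 [ 0.6035 -0.2195  0.2865]
bar 605 [ 0.5974 -0.1992  0.2616] [-0.01502568  0.25802792]
rim 2652 [-0.046  0.037  0.175]
```

View pics/end.png

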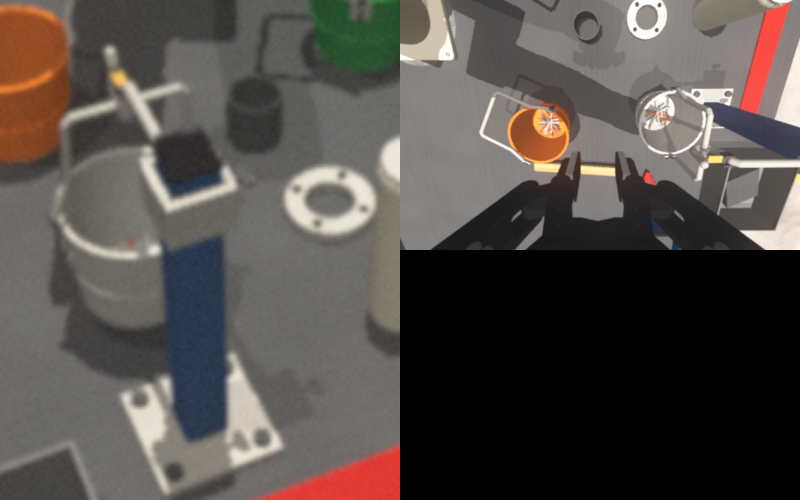

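The pail hangs level below the shut latch (yellow leaf at about (120,78) in the left crop), with the bar at z ≈ 0.258. I'll let it settle and hand in.

Request:
jog_arm(deltas=[{"delta_pos": [0,0,0],"yaw": 0,"fingers": 0.35},{"delta_pos": [0,0,0],"yaw": 0,"fingers": 0.35},{"delta_pos": [0,0,0],"yaw": 0,"fingers": 0.35},{"delta_pos": [0,0,0],"yaw": 0,"fingers": 0.35},{"delta_pos": [0,0,0],"yaw": 0,"fingers": 0.35},{"delta_pos": [0,0,0],"yaw": 0,"fingers": 0.35},{"delta_pos": [0,0,0],"yaw": 0,"fingers": 0.35},{"delta_pos": [0,0,0],"yaw": 0,"fingers": 0.35},{"delta_pos": [0,0,0],"yaw": 0,"fingers": 0.35},{"delta_pos": [0,0,0],"yaw": 0,"fingers": 0.35},{"delta_pos": [0,0,0],"yaw": 0,"fingers": 0.35},{"delta_pos": [0,0,0],"yaw": 0,"fingers": 0.35}])

```text
clock: 26.3
eef_pos: [0.4494, -0.1875, 0.351]
tool_rot: [0.707, 0.707, 0.0, 0.0]
ft_force: [0.3, 0.2, -0.3]
grip_width: 0.0298
grasp_force: 0.0
```

```bash
python3 - <<'E'
from h import *
a=[]
for i in range(4):
    _,W,_=cam('wrist'); q=W.reshape(-1,3)
    k=(np.abs(np.hypot(q[:,0]-.6,q[:,1]+.219)-.064)<.004)&(q[:,2]>.12)&(q[:,2]<.17); m=q[k]
    print(np.round(np.linalg.lstsq(np.c_[m[:,:2]-[.6,-.219],np.ones(len(m))],m[:,2],rcond=None)[0],4), np.round(m.mean(0),4))
print(bot.job_done())
E
```

```text
[-0.0411  0.0371  0.1397] [ 0.609  -0.2321  0.1389]
[-0.0414  0.0382  0.1397] [ 0.6091 -0.2323  0.1388]
[-0.0422  0.0355  0.1397] [ 0.6091 -0.2322  0.1388]
[-0.0418  0.0373  0.1397] [ 0.6091 -0.2321  0.1388]
the job is handed in; nothing more can be done
None
```

I handed the job in at about 26.5 s: by the last camera check the pail hangs still and level within about 3° from the safety hook, the bar lies in the bowl with the latch shut above it, and the gripper is well clear. The hand-in gave no verdict.

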